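Push the blank segments home in the glue-up jig

ROBOT

A 6-joint arm with a two-finger parallel gripper is mounted at the origin on the work surface. World frame = base frame: x ahead of the robot, y to its left, z up, the work surface at z = 0. Lengths are in mm, angles in rad, forces in N, time in s.
With the tool pointing down it reaches from about 325 to 875 mm from the base axis. Payload 4.4 kg.
Tool frame: the origin (TCP) lies on the centre line of the jaws, within the pads' length; the fingertips stand ahead of it and the grasp point (between the pads) lies 6 mm ahead of it (ctrl.tcp_to_tips is the z of the fingertips in the tool frame, in mm); z points along the fingers, y is the line along which they close (so a half turn about z gives the same grasp; the last joint's range is limited). The gripper opens to 85 mm and grips with 20 to 120 N. Pads are 22 mm wide; open, the fingers measure 114 mm over their backs; the gripper's body (76 mm by 85 mm) begins 54 mm behind the grasp point. The pads swing forward as they close: fully open they stand 13 mm farther back than shut.
Start: joints at [0.951, 0.207, 1.542, -0, 1.393, -0.15], TCP at [260.317, 512.701, 256.282] pointing down, gripper open.
Joint ranges: [-2.73, 2.73], [-0.86, 2.22], [0.23, 2.46], [-1.11, 4.25], [0.08, 2.63], [-2.82, 2.82]. Speed limits (rad/s): [2.79, 2.79, 3.14, 3.14, 3.14, 3.14].

INTERFACE

Orientations are given as a 3x3 rotation matrix whose columns are the frame's x, y, z axes.
In Python, from plant import ctrl, sensors, optics gives the robot as it stands. Calls block until the motion is done:
- ctrl.move_ptp(position, orientation): joint-space move of the TCP to a pose.
- ctrl.move_l(position, rot=None, vel=150, threshold=None): straight line of the TCP; rot=None keeps the orientation; vel is the mean speed in mm/s. With threshold (N) it stops when the force on the tool has changed by that much, and returns True; else False.
- ctrl.set_joints(angles): joint-space move.
- ctrl.gripper_to(opening, force=None): finger opening in mm; force is the grip in N (None keeps the last); returns when the fingers have stopped.
- ctrl.hold(seconds).
- ctrl.solve_ik(position, orientation): joint angles nearest the present ones, or None.
- sensors.read_state(): the state.
- optics.grab_frame(name): name is "scene" or "top" or "wrist"; returns (picture, depth): 384x512x3 uint8, red, green, blue; 384x512 float32, mm along the optical axis (not along the pixel's ray), 0 where there is no reading.
- optics.camera_params(name): a dict with "mtx" (3x3 intrinsics, pixels), "k1" (the pictures are not rectified: a ray, as slopes to the right and down, at radius r is drawn at 1 + k1 r^2 times it, then the intrinsics apply), "R" (3x3) and "t" (3): a world point X has camera coordinates R X + t; the wrist camera has in their place "T_tool_cam" (4x4, takes a point from camera to tool coordinates, whose origin is the TCP and whose axes are the flange's). Camera axes: x right, y down, z forward; pixel columns grow to the right and rows downward; lengths in mm; the calibration is good to about 2 mm. A picture is of the moment at which its call begins: read the wrist's pose just before it. camera_params takes no time and is no camera call.
A pose or a line that the arm cannot do raises ctrl.MotionError and nothing moves.
- ctrl.finish_job(): hands the job in; it is judged then, once.
The state is a dict: "t": time; "q": joint angles; "qvel": joint speeds; "tau": joint torques, N m; "eef_pos": TCP position; "eef_rot": TCP orientation; "force": force on the tool from outside, world axes, zero at the start; "wrist_torque": the same for the moment, N m; "grip_width": finger opening in mm; "grasp_force": force on a finger pad.
Only numpy, scipy, OpenCV 4.12 (cv2) and the standard library are available. Lean on these libraries where they do the work, as an engineer would, in place of code of your own. Each camera call takes 0.05 s, during which the arm holds its last target. There are 200 camera calls.

TASK

In the wooden glue-up jig, push the row of four wooden blocks along between the two low fences, from behind the last block and all together as one train, until the row is fully home against the end stop. Then push the hinged metal keeper bar round until it is fully closed across the rail behind the row, and move clear. Do not lift or tip the blocks or let the row come apart, and leave the loose things around the jig alone.

Things in the scene. Friction and masses are not known exactly. Their poses are not given: they have to be found in the camera images.
- jig: the fixed jig: plywood board 390 long (x) x 130 wide (y) x 12 mm thick on the bench. Origin at the centre of its underside, on the rail's centre line; x runs along the rail to the end stop, z up; the other end is open. Rail floor = board's top, 12 mm up; two fences along the whole board, 46 mm apart, 8 mm thick, tops 24 mm up. A catch post at x = -13, y = +38 mm, top 46 mm up, stands in front of the closed keeper's tip
- stop_face (a point): point on the rail's floor at the foot of the inner face of the end stop, on the centre line, at jig x = +175 mm. The stop is a cross block 20 mm thick, 90 mm wide, top 58 mm above the bench
- seg1: the leading block (nearest the end stop) of four equal plain wooden blocks, 48 mm long (its x, along the rail) x 44 wide x 44 high, about 65 g, with a dark bore mark 12 mm across on top. Origin at the centre of its underside; its x points to the end stop. Fully home its origin lies 24 mm from the stop face
- seg2: the second of four equal plain wooden blocks, 48 mm long (its x, along the rail) x 44 wide x 44 high, about 65 g, with a dark bore mark 12 mm across on top. Origin at the centre of its underside; its x points to the end stop
- seg3: the third of four equal plain wooden blocks, 48 mm long (its x, along the rail) x 44 wide x 44 high, about 65 g, with a dark bore mark 12 mm across on top. Origin at the centre of its underside; its x points to the end stop
- seg4: the last block (farthest from the end stop; the one to push) of four equal plain wooden blocks, 48 mm long (its x, along the rail) x 44 wide x 44 high, about 65 g, with a dark bore mark 12 mm across on top. Origin at the centre of its underside; its x points to the end stop. Fully home its origin lies 168 mm from the stop face. The row starts touching, 60 to 120 mm short of home
- keeper (a joint): angle of the keeper bar in rad: 0 = closed, square across the rail, 3 mm behind the last block when the row is home (a block not home is in its way); grows as it opens, counter-clockwise from above. Starts open, 1.55 to 2.1, pointing away from the end stop beside the rail; limits 0 and 2.15. It stays where left; about 0.5 N near its tip moves it
- keeper_pivot (a point): the keeper's vertical hinge pin (top 56 mm above the bench), at jig x = -28, y = -50 mm, half-way up the bar, 38 mm above the bench
- keeper_tip (a point): point in the aluminium keeper bar 85 mm from the pivot along the bar, half-way up; the bar is 16 mm thick, 24 mm high (26 to 50 mm above the bench), reaches 90 mm from the pivot and passes 2 mm above the fences
- offcut: loose wooden offcut 75 x 35 x 28 mm lying on the bench beside the rail; leave alone. Origin under its centre
- glue_jar: loose glue jar, 56 mm across, 75 mm high, standing on the bench beside the jig; leave alone. Origin under its centre
- mallet: loose wooden mallet lying on the bench: head 100 mm long, 68 mm across at local x = 100 to 200 mm, handle to -30 mm; leave alone. Origin on the bench under its axis
- chisel: loose chisel lying along its x, 230 mm long, 27 mm thick, its blade to +x; leave alone. Origin on the bench near its middle
There are look-alikes about, which are no part of the job. Leave any pink look-alike of the seg3 alone. What is shaped like the seg4 but pink is not meant.

How it is judged (in metres and radians):
On the way, in this order (a step that is already met when the one before it is completed fails the run):
1. the row is home against the end stop (x of seg1 in the frame of jig above 0.147 m and x of seg4 in the frame of jig above 0.003 m), for 0.2 s.
2. the keeper is closed behind the row (value of joint keeper below 0.1 rad), for 0.2 s.
At the end, for the whole second after the job is handed in: The leading block is within 4 mm of the end stop and the last block within 4 mm of its home place, all four flat on the rail's floor and at rest, and the keeper is within 0.1 rad of fully closed (all of step 1 and value of joint keeper below 0.1 rad and z of seg1 in the frame of jig between 0.008 and 0.016 m and angle between each of seg1, seg2, seg3, seg4's own z axis and vertical below 0.1 rad and z of seg2 in the frame of jig between 0.008 and 0.016 m and z of seg3 in the frame of jig between 0.008 and 0.016 m and z of seg4 in the frame of jig between 0.008 and 0.016 m and linear speed of each of seg1, seg2, seg3, seg4 below 0.01 m/s); the robot touches nothing.
It fails at once if a block is lifted more than 10 mm or tipped more than 0.35 rad (z of any of seg1, seg2, seg3, seg4 in the frame of jig above 0.022 m or angle between any of seg1, seg2, seg3, seg4's own z axis and vertical above 0.35 rad).
It fails at once if the row comes apart: a gap of more than 12 mm between neighbouring blocks (distance between seg1 and seg2 above 0.06 m or distance between seg2 and seg3 above 0.06 m or distance between seg3 and seg4 above 0.06 m).
It fails at once if a loose bystander is moved more than 25 mm (distance of any of offcut, glue_jar, mallet, chisel from where it was at the start of the episode above 0.025 m).
It also fails if it takes over 54 s, if anything falls off the work surface, if the arm or the gripper's body presses on something with over 40 N, if the wrist force passes 120 N, or if a joint passes its speed limit or range.

## Working session

There is one attempt and no reset: what is moved stays moved. The work goes in short steps, each a Python script; the robot and the scene stay as the last script left them, time stands still between calls to the robot, and variables do not carry over. Pictures are saved under pics/ and viewed, at most 10 in all, crops included, and the job is handed in when it is done.

```bash
mkdir -p pics; ls
cat > h.py <<'E'
import numpy as np, cv2
from plant import ctrl, sensors, optics
def grab(n):
    s=sensors.read_state(); p,d=optics.grab_frame(n); c=dict(optics.camera_params(n))
    if n=='wrist':
        T=np.eye(4);T[:3,:3]=s['eef_rot'];T[:3,3]=s['eef_pos'];W=T@c['T_tool_cam'];c['R']=W[:3,:3].T;c['t']=-c['R']@W[:3,3]
    return p,d,c
def ray(c,uv):
    K=np.array(c['mtx'],float);s=(np.array([uv[0]-K[0,2],uv[1]-K[1,2]]))/[K[0,0],K[1,1]]
    m=s.copy()
    for _ in range(20): m=s/(1+c['k1']*(m@m))
    R=np.array(c['R']);t=np.array(c['t']);return -R.T@t, R.T@np.r_[m,1]
def onz(c,uv,z):
    o,d=ray(c,uv);return o+d*(z-o[2])/d[2]
def proj(c,X):
    q=np.array(c['R'])@np.array(X,float)+np.array(c['t']);m=q[:2]/q[2];m=m*(1+c['k1']*(m@m));K=np.array(c['mtx'])
    return m*[K[0,0],K[1,1]]+[K[0,2],K[1,2]]
def dep(c,d,uv):
    o,r=ray(c,uv);return o+r*d[int(uv[1]),int(uv[0])]
E
python3 - <<'E'
from h import *
for n in('top','scene'):
    p,d,c=grab(n);np.savez(n+'0.npz',p=p,d=d);cv2.imwrite(f'pics/{n}0.png',cv2.resize(p[:,:,::-1],(800,600)))
    print(n,(-np.array(c['R']).T@c['t']).round(),c['mtx'],c['k1'])
print(ctrl.tcp_to_tips, sensors.read_state()['t'])
E
```

```text
pics
top [ 424.   10. 1277.] [[361.61016932   0.         252.46784653]
 [  0.         361.61016932 190.84217904]
 [  0.           0.           1.        ]] -0.056766799553728604
scene [1369.  236. 1421.] [[483.96936467   0.         254.57738175]
 [  0.         483.96936467 193.17520533]
 [  0.           0.           1.        ]] 0.022451445272288397
25.0 0.1
```

View pics/top0.png

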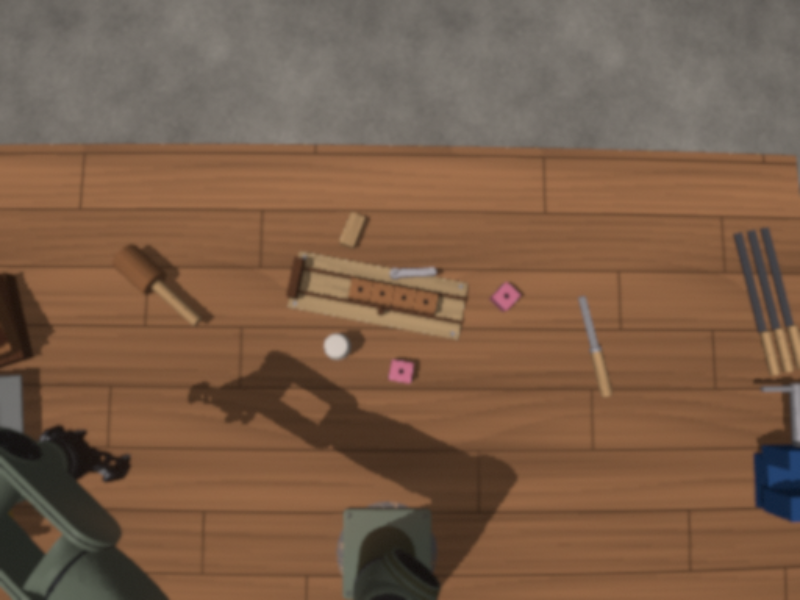

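View pics/scene0.png

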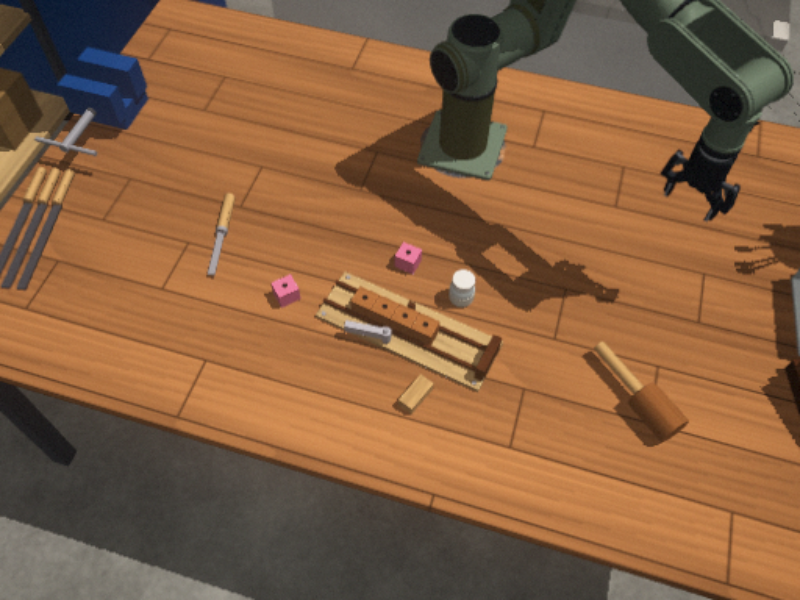

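The top view shows the blocks at (360,289), (382,293), (404,297) and (426,301), with the dark stop on the left at (297,277). The keeper runs from its pivot at (395,272) to its tip at (436,271), and the catch post is at (383,310). The things I could mistake for the last block:
- The brown block at (426,301), which is in the rail. This is seg4.
- The pink look-alike at (507,296).
- The pink look-alike at (402,371).

I choose the brown one at the open end of the row and will check it in a close wrist crop.

Run:
```python
from h import *
c=optics.camera_params('top')
f=lambda u,v,z:onz(c,(u/1.5625,v/1.5625),z)
a,b=f(360,289,56),f(426,301,56); s=f(297,277,58)
print(a,b,s, f(395,272,56),f(436,271,50))
print(optics.camera_params('wrist'))
ex=(a-b)/np.linalg.norm(a-b);print(ex)
m=(a+b)/2-20*ex
# tool x along jig x or -x, pick by IK
for sg in(1,-1):
    x=sg*ex; z=np.array([0,0,-1.]); R=np.c_[x,np.cross(z,x),z]
    q=ctrl.solve_ik(np.r_[m[:2],330],R); print(sg,q)
```

```text
[573.91522003  60.6136928   56.        ] [548.87741553 -83.17443816  56.        ] [598.7876105  197.87724856  58.        ] [612.01003015 -15.31630844  56.        ] [ 616.03090614 -105.66135004   50.        ]
{'mtx': array([[270.35296347,   0.        , 256.43510089],
       [  0.        , 270.35296347, 195.38553138],
       [  0.        ,   0.        ,   1.        ]]), 'k1': -0.013256126477106814, 'T_tool_cam': array([[-3.39693434e-04, -9.61450401e-01, -2.74978202e-01,
         6.99091835e+01],
       [ 9.99999236e-01,  1.70730294e-07, -1.23594278e-03,
         3.26965139e-01],
       [ 1.18834463e-03, -2.74978412e-01,  9.61449666e-01,
        -1.17181552e+02],
       [ 0.00000000e+00,  0.00000000e+00,  0.00000000e+00,
         1.00000000e+00]])}
[0.17154849 0.98517568 0.        ]
1 [-2.10343743e-01  1.24519080e-01  1.48460988e+00 -4.44089210e-16
  1.53246369e+00 -3.79425022e-02]
-1 None
```

Run:
```python
from h import *
ex=np.array([.1715,.9852,0]);z=np.array([0,0,-1.]);R=np.c_[ex,np.cross(z,ex),z]
s=np.array([598.8,197.9,0])
# via high, then view
ctrl.gripper_to(0)
ctrl.move_ptp(np.r_[(s-165*ex)[:2],330],R)
p,d,c=grab('wrist');np.savez('w1.npz',p=p,d=d,R=c['R'],t=c['t']);cv2.imwrite('pics/w1.png',cv2.resize(p[:,:,::-1],(800,600)))
print(sensors.read_state()['t'],sensors.read_state()['eef_pos'],sensors.read_state()['grip_width'])
```

```text
2.9833 [570.31841339  36.42168548 329.84431749] 0.07246300616947414
```

View pics/w1.png

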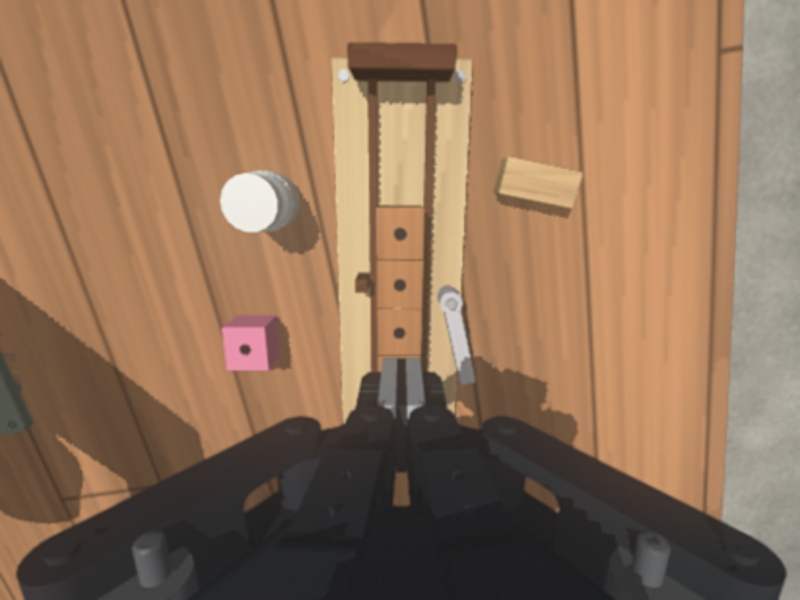

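The close view shows three brown bored blocks in the rail at (400,234), (400,285) and (399,332), so this is the right row; seg4 is hidden under the fingers. The stop's front top edge is at about row 69, the pivot at (450,297), the keeper tip near (467,382), and the pink block lies outside the jig at (247,345).

Run:
```python
from h import *
w=np.load('w1.npz');c=dict(optics.camera_params('wrist'));c['R']=w['R'];c['t']=w['t'];p=w['p']
f=lambda u,v,z:onz(c,(u/1.5625-.18,v/1.5625-.18),z)
g=cv2.cvtColor(p,cv2.COLOR_RGB2GRAY)
M=[]
for u,v in((400,234),(400,285),(399,332)):
    u0,v0=int(u/1.5625),int(v/1.5625);q=g[v0-6:v0+7,u0-6:u0+7].astype(float);wt=np.clip(np.median(q)*.75-q,0,None)
    yy,xx=np.mgrid[-6:7,-6:7];uv=(u0+(wt*xx).sum()/wt.sum(),v0+(wt*yy).sum()/wt.sum());M.append(onz(c,uv,56));print(uv,M[-1])
# jig axis from marks(noisy) and fence/board edges (z=12): board left edge, right edge
L=[f(334,60,12),f(341,380,12)];Rr=[f(471,62,12),f(460,330,12)]
for a,b in(L,Rr): e=(a-b)/np.linalg.norm(a-b);print('edge',e,a)
e=(M[0]-M[2]);print('pitch',np.linalg.norm(e)/2,e/np.linalg.norm(e))
S=[f(348,70,58),f(455,68,58)];print('stop front top',S,(S[0]+S[1])/2)
s=(S[1]-S[0]);s/=np.linalg.norm(s);print('stop dir perp',np.array([-s[1],s[0]]))
P=f(450,297,56);T=f(467,380,50);print('pivot',P,'tip',T)
```

```text
(np.float64(255.70258689096968), np.float64(149.37771782256786)) [573.34352375  62.73224077  56.        ]
(np.float64(255.4701223902088), np.float64(182.04391648668107)) [564.77438341  15.39371687  56.        ]
(np.float64(255.08574739281576), np.float64(212.7203553495558)) [555.92747835 -32.04660905  56.        ]
edge [ 1.88584895e-01  9.82056891e-01 -1.75895417e-16] [539.73764666 225.06230432  12.        ]
edge [0.17143806 0.9851949  0.        ] [663.97367959 201.85761258  12.        ]
pitch 48.18285227220462 [0.18072867 0.98353299 0.        ]
stop front top [array([554.12184296, 203.12312205,  58.        ]), array([641.72062936, 189.46716866,  58.        ])] [597.92123616 196.29514536  58.        ]
stop dir perp [0.15403161 0.98806592]
pivot [610.40460548  -4.70975057  56.        ] tip [615.84840422 -97.05296051  50.        ]
```

```bash
cat >> h.py <<'E'
ex=np.array([.1790,.98385,0]);ey=np.array([-ex[1],ex[0],0]);z_=np.array([0,0,-1.]);RT=np.c_[ex,np.cross(z_,ex),z_]
M2=np.array([564.7,15.4,0])
def W(x,y,z): return M2+x*ex+y*ey+np.array([0,0,z])   # x relative to the initial seg2 mark
E
python3 - <<'E'
from h import *
x0=-48-72-11
ctrl.move_ptp(W(x0-30,0,150),RT)
r=ctrl.move_l(W(x0-30,0,47),vel=100,threshold=6);print('down',r,sensors.read_state()['force'])
if not r:
    r=ctrl.move_l(W(x0+135,0,47),vel=45,threshold=8)
    s=sensors.read_state();print(r,s['force'],s['t'],(s['eef_pos']-M2)@ex-x0,(s['eef_pos']-M2)@ey)
p,d,c=grab('wrist');cv2.imwrite('pics/w2.png',p[:,:,::-1])
p,d,c=grab('scene');cv2.imwrite('pics/s2.png',cv2.resize(p[150:270,190:350,::-1],(800,600),interpolation=cv2.INTER_CUBIC))
E
```

```text
down False [-0.21641345  0.51020081 -0.34021673]
True [ 0.08187675 -0.48589488  1.01758804] 7.9167 112.24763803748327 0.25312165344017373
```

View pics/w2.png

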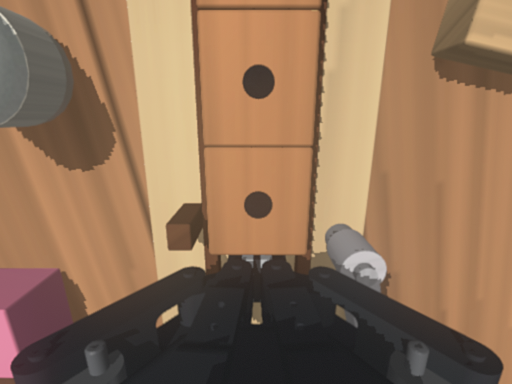

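View pics/s2.png

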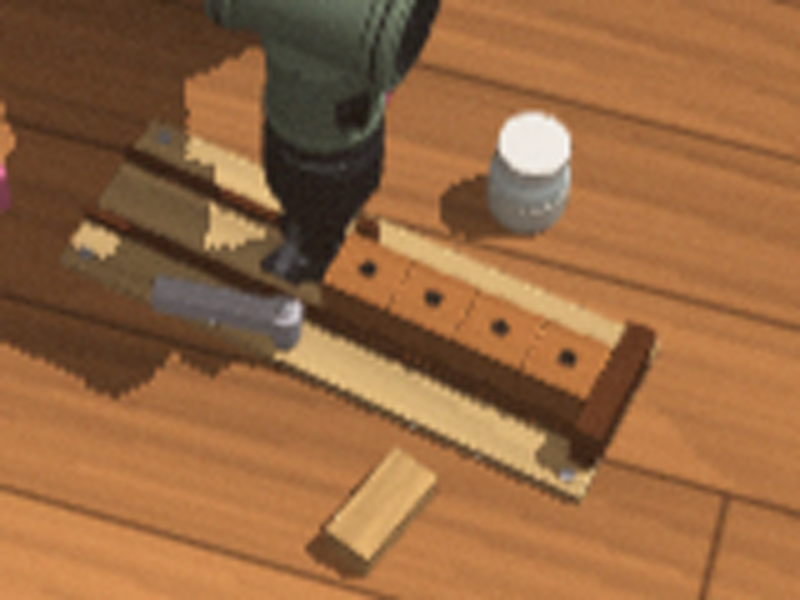

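The wrist view shows the row touching, with seg4's bore at (258,205) and the fingers behind it. The scene crop shows seg1 against the stop at (600,390) and the keeper still open, its pivot at (290,320). Next I'll give a gentle confirming push, check the pivot's position, and retreat.

Run:
```python
from h import *
p,d,c=grab('wrist')
for uv in((368,266),(338,232)): 
    q=dep(c,d,uv)-M2; print('pin',q@ex,q@ey,q[2])
for uv in((258,205),(258,82)): q=onz(c,uv,56)-M2; print('mark',q@ex,q@ey)
s=sensors.read_state();x=(s['eef_pos']-M2)@ex
r=ctrl.move_l(W(x+8,0,47),vel=15,threshold=8);s=sensors.read_state();xe=(s['eef_pos']-M2)@ex;print(r,x,xe,s['force'])
ctrl.hold(.2)
ctrl.move_l(W(xe-30,0,47),vel=80)
ctrl.move_l(W(xe-60,0,250),vel=200)
p,d,c=grab('wrist');np.savez('w3.npz',p=p,d=d,R=c['R'],t=c['t']);cv2.imwrite('pics/w3.png',cv2.resize(p[:,:,::-1],(800,600)));print(sensors.read_state()['t'])
```

```text
pin -14.472826815352725 -51.06282879994229 52.28854572549682
pin -9.044452422815834 -44.19185973751997 25.962822846926997
mark 16.437495247174517 0.039497450448334706
mark 64.21082679161138 0.15958980317294796
True -18.7846743534779 -18.7878258542817 [ 0.27857734 -1.08578283  0.75069296]
10.3167
```

View pics/w3.png

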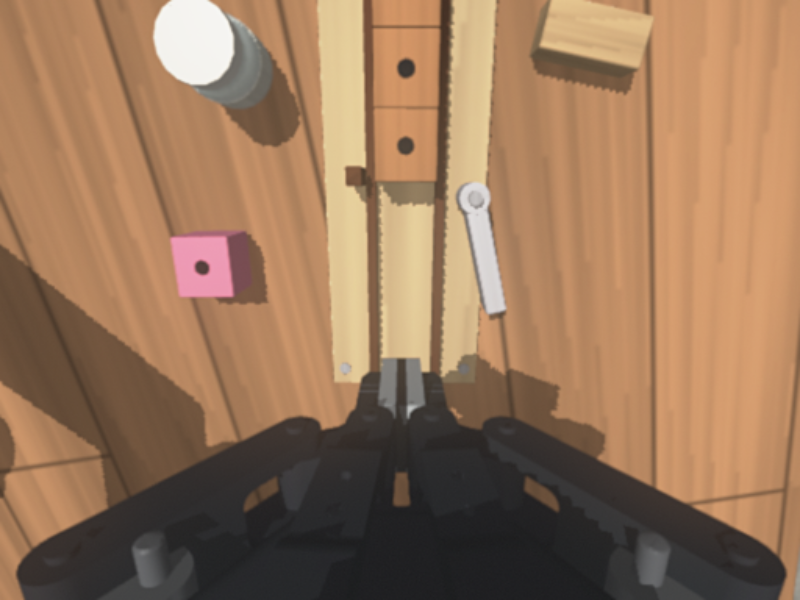

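The wrist view from higher up shows seg4's bore at (405,146), the pivot pin at (476,199), the bar's end at (495,312) and the post at (355,176). The rail behind the row is free.

Run:
```python
from h import *
w=np.load('w3.npz');c=dict(optics.camera_params('wrist'));c['R']=w['R'];c['t']=w['t'];d=w['d']
def g(n,u,v,z):
    q=onz(c,(u/1.5625-.18,v/1.5625-.18),z)-M2; e=dep(c,d,(u/1.5625,v/1.5625))-M2
    print(n,(q@ex).round(1),(q@ey).round(1),'dep',(e@ex).round(1),(e@ey).round(1),e[2].round(1))
g('mark4',405,146,56);g('mark3',406,68,56);g('pin',476,199,56);g('tipend',496,314,50);g('barmid',487,260,50);g('post',355,176,46);g('boardL',335,382,12);g('boardR',475,382,12);g('rear4',405,181,56)
```

```text
mark4 15.8 0.2 dep 15.6 0.0 56.4
mark3 64.1 -0.2 dep 63.7 -0.4 57.2
pin -19.4 -50.4 dep -19.7 -50.7 55.2
tipend -106.8 -71.5 dep -123.1 -83.4 -0.9
barmid -64.3 -62.0 dep -64.3 -62.0 50.9
post -3.9 36.3 dep -4.1 36.0 46.8
boardL -185.4 63.8 dep -185.8 63.6 11.7
boardR -184.5 -65.2 dep -191.2 -67.9 -0.9
rear4 -7.3 0.1 dep -7.5 -0.1 54.5
```

Run:
```python
from h import *
P=np.array([-19.4,-50.4]);r=62
def pos(th,ex_=0,z=56):
    u=np.array([-np.sin(th),np.cos(th)]);n=np.array([-np.cos(th),-np.sin(th)])
    so=8+11*abs(n[0])+14.5*abs(n[1])+ex_
    q=P+r*u+n*so;return W(q[0],q[1],z)
ctrl.move_ptp(pos(1.85,20,150),RT)
if ctrl.move_l(pos(1.85,20),vel=120,threshold=6): raise SystemExit('touched')
for th in list(np.arange(1.75,.2,-.17))+[.12]:
    if ctrl.move_l(pos(th),vel=70,threshold=12): print('stop at',th,sensors.read_state()['force']);break
else:
    k=ctrl.move_l(pos(-.1),vel=30,threshold=8);s=sensors.read_state();q=s['eef_pos']-M2;print('end',k,s['force'],q@ex,q@ey)
    print('x-gap to pivot line (expect -19):',q@ex-P[0])
p,d,c=grab('scene');cv2.imwrite('pics/s4.png',cv2.resize(p[150:270,190:350,::-1],(800,600),interpolation=cv2.INTER_CUBIC));print(sensors.read_state()['t'])
```

```text
end True [ 0.68965666 -1.85374079  0.99414865] -37.61371909546205 11.818821059103207
x-gap to pivot line (expect -19): -18.213719095462054
16.0083
```

View pics/s4.png

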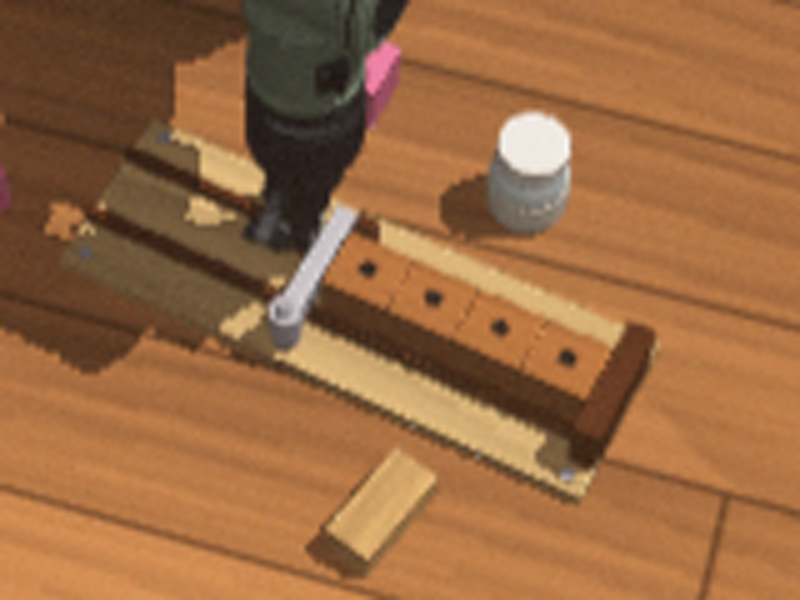

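The scene crop shows the keeper across the rail right behind seg4, its tip at the post (360,220), with the row against the stop. I'll back off along the rail, lift and check from above.

Run:
```python
from h import *
ctrl.hold(.3)
ctrl.move_l(W(-75,11.8,56),vel=80)
ctrl.move_l(W(-95,0,250),vel=200);ctrl.hold(.3)
p,d,c=grab('wrist');cv2.imwrite('pics/w5.png',cv2.resize(p[:,:,::-1],(800,600)));np.savez('w5.npz',p=p,d=d,R=c['R'],t=c['t'])
print(sensors.read_state()['t'],sensors.read_state()['force'])
```

```text
18.4 [0.45119447 0.4619334  0.27055502]
```

View pics/w5.png

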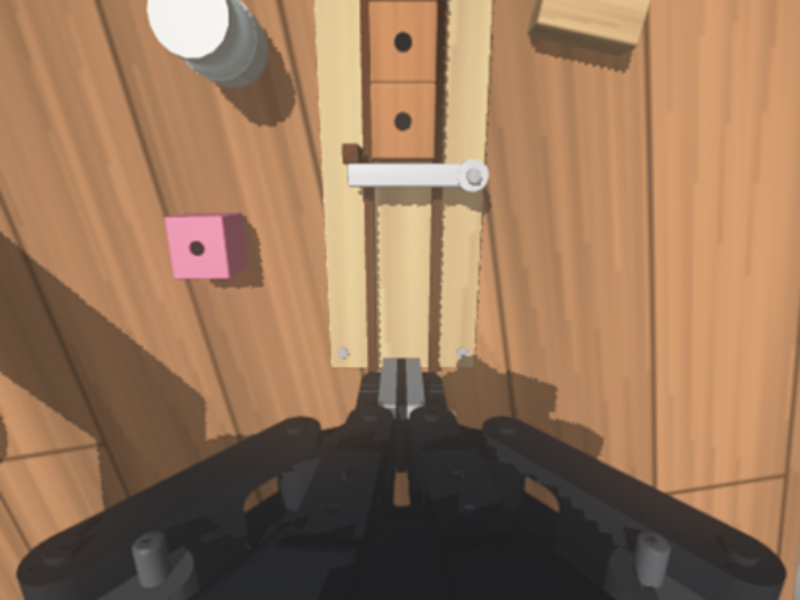

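The keeper lies square across the rail, level at row 175 from (350,175) to (474,176), with a small gap behind seg4 (bore at (403,121)). The tool is clear, so I'm handing in.

```bash
python3 -c "
from h import *
print(ctrl.finish_job())"
```

```text
the job is handed in; nothing more can be done
None
```

I pushed the row home against the end stop and closed the keeper behind it; the last camera view confirmed the closed keeper, the arm is clear, and I handed the job in at about 18 s (no verdict came back).

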